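# File a medicine carton in the first slot that takes it

## Task

Put the medicine carton of middle thickness away in the grey graded rack: working along the rack from its narrowest slot to its widest, it belongs in the first slot that is wide enough for it. Leave it standing upright on the floor of that slot, released, and leave the thinner and the thicker carton standing where they are.

Things in the scene. Friction and masses are not known exactly. Their poses are not given: they have to be found in the camera images.
- carton_mid (a point): Centre (50 mm above the underside) of the carton to file: rigid, white with a blue band, upright on the desk, 90 mm long (its x) by 28 mm thick (its y) by 100 mm high (its z, up), about 0.12 kg. The other two cartons look the same but for thickness and stand beside it in any order, at least 40 mm apart.
- rack: Fixed grey rack, 130 (x) by 173 (y) by 51 mm high; origin: centre of its underside, z up. Four empty open-topped slots, each 120 mm long along rack x, centred on x = 0, ends closed, floors 6 mm above the underside, with 5 mm walls up to 51 mm. Along +y they narrow: 70 mm wide (centre y = -46.5 mm), 46 mm (y = +16.5), 20 mm (y = +54.5), 12 mm (y = +75.5).
- thin_mid (a point): Centre of the thin carton, to be left standing where it is: 90 mm (x) by 18 mm (y) by 100 mm high, upright on the desk.
- thick_mid (a point): Centre of the thick carton, to be left standing where it is: 90 mm (x) by 60 mm (y) by 100 mm high, upright on the desk.
Mind the look-alikes: they are no part of the job. Leave any green or red look-alike of the part that bears carton_mid alone.

How it is judged:
By the outcome, as a careful person would: the job done as asked, in the order asked, and still so for the second after the job is handed in, with the robot touching nothing.
It also fails if it takes over 35 s, if anything falls off the work surface, if the arm or the gripper's body presses on something with over 40 N, if the wrist force passes 120 N, or if a joint passes its speed limit or range.

## Robot

A 7-joint arm with a two-finger parallel gripper is mounted at the origin on the work surface. World frame = base frame: x ahead of the robot, y to its left, z up, the work surface at z = 0. Lengths are in m, angles in rad, forces in N, time in s.
With the tool pointing down it reaches from about 0.4 to 0.925 m from the base axis. Payload 4.1 kg.
Tool frame: the origin (TCP) lies at the very end of the fingers, on their centre line; the grasp point (between the pads) lies 19 mm behind it; y points along the fingers, z is the direction in which the jaws open and shut, and the axes are right-handed (so a half turn about y gives the same grasp; the last joint's range is limited). The gripper opens to 85 mm and grips with 20 to 120 N. Pads are 22 mm wide; open, the fingers measure 114 mm over their backs; the gripper's body (76 mm by 85 mm) begins 54 mm behind the grasp point. The pads swing forward as they close: fully open they stand 13 mm farther back than shut.
Start: joints at [-0.099, 0.398, 0.045, 1.537, -0.019, 1.207, -0.051], TCP at [0.65, 0, 0.231] pointing down, gripper open.
Joint ranges: [-2.82, 2.82], [-0.49, 2.23], [-1.37, 1.46], [0, 2.46], [-1.36, 4.5], [0.23, 2], [-2.94, 2.94]. Speed limits (rad/s): [2.57, 2.57, 3.14, 3.14, 3.14, 3.14, 3.14].

## Interface

Orientations are given as a unit quaternion [w, x, y, z].
In Python, from station import * gives the robot as it stands.
- The arm moves only by the tool jog_arm, never from a script. Its argument "plan" is a list of rows, each an object of numbers: "dx", "dy", "dz": the shift along the tool's x, y, z in m; "twist": the turn about the tool's y in rad; "claw": the gripper's target within -1 to 1 (fully open at 1, half-way at 0, shut at -1). In form: [{"dx": .., "dy": .., "dz": .., "twist": .., "claw": ..}, ...]. A call has 1 to 12 rows; each row is the pose to reach, as a shift and turn from the pose commanded when the call began, along the tool's axes at that moment; what a row does not reach only later rows make up. A row lasts 1/10 s, in which the tool goes at most 50 mm and 8.59 degrees, less where a joint would pass 70% of its speed; a pose out of reach is approached as far as the arm can. A call with a gripper value outside its range is refused whole. The fingers move at their own pace and stop on an object; the grip force is fixed at half the most. Time passes only in rows, so rows that repeat a pose let the fingers close. It gives the time, the measured TCP pose, the force and the opening at its end, in the units of the state.
- get_state(): the state, without advancing time (a new reading comes with each control period).
- get_image(name): name is "scene" or "side" or "wrist"; returns the picture (420x560x3 uint8, red, green, blue); there is no depth.
- camera_info(name): a dict with "fx", "fy", "cx", "cy" (pixels), "D" ([k1, k2, p1, p2, k3] as OpenCV has them; the pictures are not rectified), "R" (3x3) and "t" (3): a world point X has camera coordinates R X + t. Camera axes: x right, y down, z forward; pixel columns grow to the right and rows downward; lengths in m; the calibration is good to about 2 mm. A picture is of the moment at which its call begins: read the wrist's pose just before it. camera_info takes no time and is no camera call; for the wrist camera it gives the pose at the moment of the call.
- hand_in(): hands the job in, once; it reports no verdict.
The state is a dict: "t": time; "joint_positions": joint angles; "dq": joint speeds; "joint_efforts": joint torques, N m; "tcp_pos": TCP position; "tool_rot": TCP orientation; "force": force on the tool from outside, world axes, zero at the start; "moment": the same for the moment, N m; "finger_gap": finger opening in m.
Only numpy, scipy, OpenCV 4.12 (cv2) and the standard library are available. Lean on these libraries where they do the work, as an engineer would, in place of code of your own. Each camera call takes 0.05 s, during which the arm holds its last target. There are 200 camera calls.

## Working session

There is one attempt and no reset: what is moved stays moved. The work goes in short steps, Python scripts to look and compute and a tool call to move; the robot and the scene stay as the last step left them, time stands still between calls to the robot, and variables do not carry over. Pictures are saved under pics/ and viewed, about 8 in all and at most 12, crops included, and the job is handed in when it is done.

Besides the shell and the picture viewer there is one more tool, called in YAML: its name, and indented under it one key for each argument. jog_arm: Moves the arm, as the interface text tells. Its arguments: {"type":"object","properties":{"plan":{"type":"array"}},"required":["plan"]}

```bash
mkdir -p pics; python3 - <<'E'
from station import *
import cv2,numpy as np
s=get_state();print(s['tcp_pos'],s['tool_rot'],s['finger_gap'],s['t'])
for n in['scene','side','wrist']:
    c=camera_info(n);print(n,{k:np.round(v,4).tolist() for k,v in c.items()})
    im=get_image(n);np.save('pics/%s0.npy'%n,im);cv2.imwrite('pics/%s0.png'%n,im[:,:,::-1])
E
```

```text
[6.49348820e-01 2.62111091e-05 2.30246533e-01] [-0.49949622  0.50055562 -0.50043583  0.49951135] 0.08556207327163892 0.0
scene {'fx': 438.5748, 'fy': 438.5748, 'cx': 270.9225, 'cy': 210.5511, 'D': [-0.0994, 0.0, 0.0, 0.0, 0.0], 'R': [[-0.5538, 0.8323, -0.0255], [0.4437, 0.2691, -0.8548], [-0.7046, -0.4847, -0.5183]], 't': [0.357, -0.1738, 1.2433]}
side {'fx': 387.2628, 'fy': 387.2628, 'cx': 278.8936, 'cy': 209.7042, 'D': [-0.0894, 0.0, 0.0, 0.0, 0.0], 'R': [[0.9562, -0.2924, 0.0155], [-0.1925, -0.6676, -0.7193], [0.2207, 0.6847, -0.6946]], 't': [-0.5349, 0.083, 0.9736]}
wrist {'fx': 355.5234, 'fy': 355.5234, 'cx': 277.4021, 'cy': 209.637, 'D': [-0.0535, 0.0, 0.0, 0.0, 0.0], 'R': [[1.0, -0.0003, -0.0019], [0.0003, -0.9444, 0.3289], [-0.0019, -0.3289, -0.9444]], 't': [-0.6495, -0.0432, 0.3819]}
```

View pics/scene0.png

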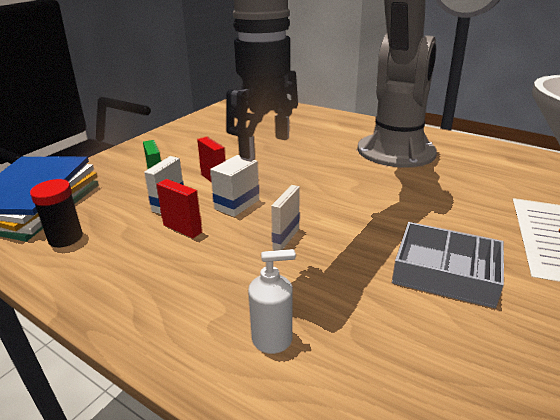

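View pics/side0.png

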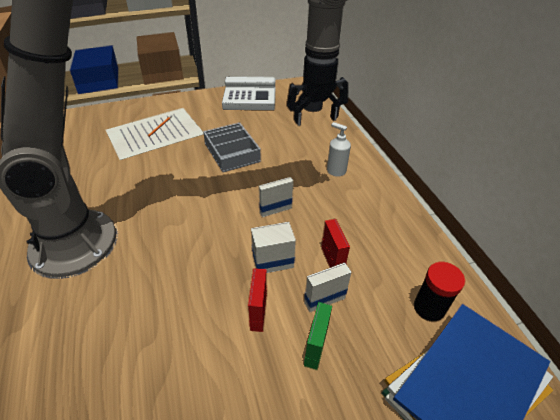

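The scene and side views show three white, blue-banded cartons. They are at side px (276,195), which looks thin, (273,246), thick, and (328,288), which looks mid. In the scene view they are at (286,215), (235,185) and (165,185). The red and green blocks are look-alikes. The rack is at side (232,145) and scene (448,262). Next I'll enlarge and measure.

```bash
cat >h.py <<'E'
import numpy as np,cv2
from station import camera_info
def ray(c,uv):
    K=np.array([[c['fx'],0,c['cx']],[0,c['fy'],c['cy']],[0,0,1]])
    n=cv2.undistortPoints(np.array(uv,float).reshape(-1,1,2),K,np.array(c['D'],float)).reshape(-1,2)
    R=np.array(c['R']);return -R.T@np.array(c['t']),np.c_[n,np.ones(len(n))]@R
def onz(c,uv,z):
    o,d=ray(c,uv);return o+d*((z-o[2])/d[:,2])[:,None]
def proj(c,X):
    K=np.array([[c['fx'],0,c['cx']],[0,c['fy'],c['cy']],[0,0,1]])
    return cv2.projectPoints(np.array(X,float).reshape(-1,1,3),cv2.Rodrigues(np.array(c['R']))[0],np.array(c['t'],float),K,np.array(c['D'],float))[0].reshape(-1,2)
E
python3 - <<'E'
from h import *
im=cv2.imread('pics/side0.png')
hsv=cv2.cvtColor(im,cv2.COLOR_BGR2HSV)
a=cv2.resize(im[170:370,230:360],None,fx=3,fy=3,interpolation=cv2.INTER_CUBIC)
b=cv2.resize(im[115:175,195:270],None,fx=5,fy=5,interpolation=cv2.INTER_CUBIC)
o=np.zeros((600,390+375,3),np.uint8);o[:,:390]=a;o[:300,390:]=b
cv2.imwrite('pics/crop1.png',o)
c=camera_info('side')
for (u,v) in[(276,195),(273,240),(328,285)]:
    m=((hsv[:,:,1]<60)&(hsv[:,:,2]>110)).astype(np.uint8)
    n,l,st,ce=cv2.connectedComponentsWithStats(m)
    k=l[v,u];print((u,v),st[k])
E
```

```text
(276, 195) [     0      0    560    420 210240]
(273, 240) [251 222  45  28 838]
(328, 285) [     0      0    560    420 210240]
```

View pics/crop1.png

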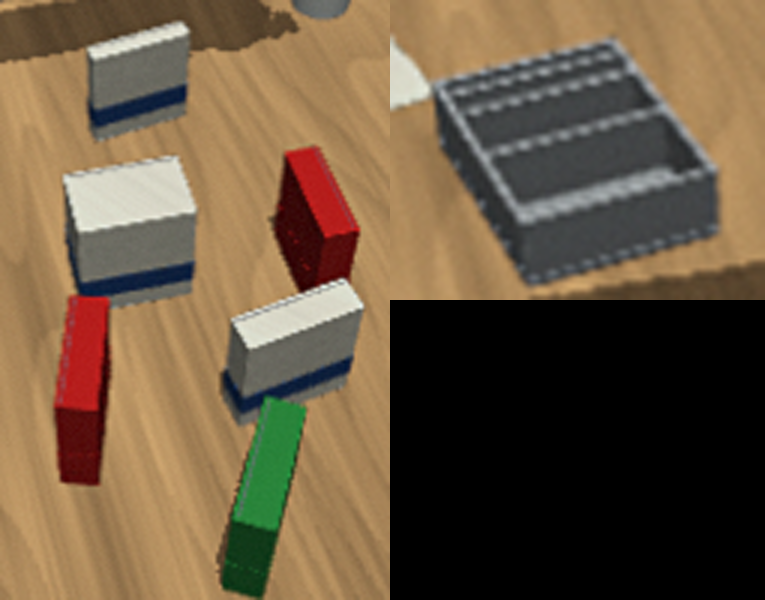

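View pics/wrist0.png

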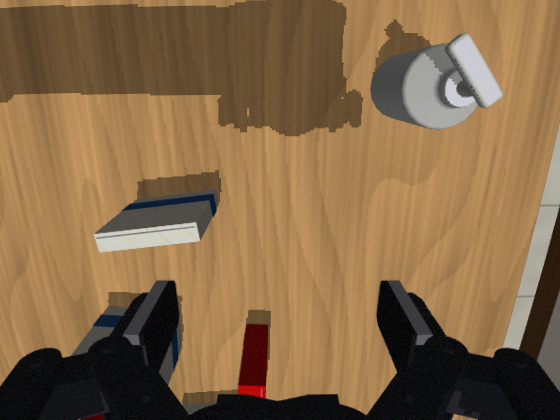

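The crop shows three candidates. The mid one is at side px (328,288), in front of the green block and next to a red one. The thin one is at (276,195) and the thick one at (273,246). Measured top-face widths will confirm this. The rack's narrow slots are at its far end in the side view.

```bash
python3 - <<'E'
from h import *
c=camera_info('side')
def rep(n,q,z):
    P=onz(c,q,z)[:,:2];e=np.linalg.norm(np.roll(P,-1,0)-P,axis=1)
    d=(P[1]-P[0])/np.linalg.norm(P[1]-P[0])+(P[2]-P[3])/np.linalg.norm(P[2]-P[3])
    print(n,'c',P.mean(0).round(4),'edges',e.round(4),'yaw01 %.3f'%np.arctan2(d[1],d[0]))
A=lambda q:np.array(q)/3+[230,170]
rep('mid',A([(231,322),(347,281),(361,303),(243,347)]),.1)
rep('thin',A([(87,46),(186,23),(189,36),(91,59)]),.1)
rep('thick',A([(64,175),(177,157),(196,212),(79,233)]),.1)
rep('green',A([(266,398),(306,405),(276,528),(232,522)]),.1)
rep('redR',A([(285,152),(317,148),(357,231),(322,238)]),.1)
rep('redL',A([(70,297),(109,297),(97,405),(57,404)]),.1)
rep('rack',(np.array([(435,88),(613,42),(716,175),(522,218)])-[390,0])/5+[195,115],.051)
E
```

```text
mid c [ 0.5601 -0.3436] edges [0.0909 0.0206 0.0918 0.0215] yaw01 0.114
thin c [ 0.5391 -0.0381] edges [0.0913 0.0178 0.0893 0.0173] yaw01 0.067
thick c [ 0.4813 -0.2056] edges [0.0886 0.0579 0.0881 0.0591] yaw01 -0.058
green c [ 0.502  -0.4442] edges [0.0259 0.0885 0.0262 0.0899] yaw01 -0.469
redR c [ 0.62   -0.2432] edges [0.026  0.0874 0.0274 0.0893] yaw01 -0.077
redL c [ 0.4128 -0.3309] edges [0.0269 0.0864 0.0256 0.0856] yaw01 -0.298
rack c [0.4798 0.2597] edges [0.126  0.1701 0.1232 0.1582] yaw01 0.135
```

jog_arm:
  plan:
    - {"dx": 0.34, "dy": 0, "dz": -0.15, "twist": 1.457, "claw": 0.3}
    - {"dx": 0.34, "dy": 0, "dz": -0.15, "twist": 1.457, "claw": 0.3}
    - {"dx": 0.34, "dy": 0, "dz": -0.15, "twist": 1.457, "claw": 0.3}
    - {"dx": 0.34, "dy": 0, "dz": -0.15, "twist": 1.457, "claw": 0.3}
    - {"dx": 0.34, "dy": 0, "dz": -0.15, "twist": 1.457, "claw": 0.3}
    - {"dx": 0.34, "dy": 0, "dz": -0.15, "twist": 1.457, "claw": 0.3}
    - {"dx": 0.34, "dy": 0, "dz": -0.15, "twist": 1.457, "claw": 0.3}
    - {"dx": 0.34, "dy": 0, "dz": -0.15, "twist": 1.457, "claw": 0.3}
    - {"dx": 0.34, "dy": 0, "dz": -0.15, "twist": 1.457, "claw": 0.3}
    - {"dx": 0.34, "dy": 0, "dz": -0.15, "twist": 1.457, "claw": 0.3}
    - {"dx": 0.34, "dy": 0, "dz": -0.15, "twist": 1.457, "claw": 0.3}
    - {"dx": 0.34, "dy": 0, "dz": -0.15, "twist": 1.457, "claw": 0.3}

```text
t: 1.35
tcp_pos: [0.5001, -0.3396, 0.2311]
tool_rot: [0.041, -0.041, 0.706, -0.706]
force: [0.2, -0.5, -0.5]
finger_gap: 0.0554
```

```bash
python3 - <<'E'
from h import *
from station import *
import json
s=get_state();print(s['tcp_pos'],s['tool_rot'],s['finger_gap'],s['t'],s['joint_positions'])
c=camera_info('wrist');im=get_image('wrist')
json.dump({k:np.array(v).tolist() for k,v in c.items()},open('w1.json','w'))
cv2.imwrite('pics/w1.png',im[:,:,::-1])
E
```

```text
[ 0.50007241 -0.33964329  0.23105934] [ 0.0410775  -0.04131713  0.70599948 -0.70581178] 0.05535967157952255 1.35 [ 0.18091271  0.34345334  0.44481558  1.65968989 -0.15772209  1.17453981
 -0.7900355 ]
```

View pics/w1.png

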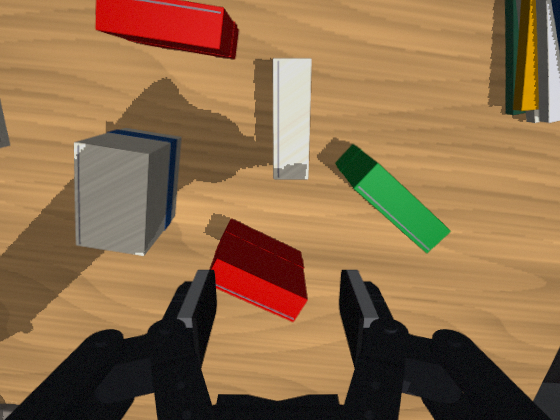

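The wrist view shows the white carton's top face with corners at about (274,59), (311,59), (310,179) and (274,179). Green is to its right, and the red ones are clear of it.

```bash
python3 - <<'E'
from h import *
import json
c=json.load(open('w1.json'))
im=cv2.imread('pics/w1.png');hsv=cv2.cvtColor(im,cv2.COLOR_BGR2HSV)
m=((hsv[:,:,1]<50)&(hsv[:,:,2]>90)).astype(np.uint8)
n,l,st,_=cv2.connectedComponentsWithStats(m);k=l[100,292]
ct=cv2.findContours((l==k).astype(np.uint8),0,2)[0][0]
q=cv2.boxPoints(cv2.minAreaRect(ct));print(st[k],q)
for z in(.1,):
  P=onz(c,q,z);P2=onz(c,[(274,58.5),(311.5,58.5),(310.5,179.5),(273.5,179.5)],z)
  for p in(P,P2):print(p.mean(0),np.linalg.norm(np.roll(p,-1,0)-p,axis=1),[np.arctan2(*(p[(i+1)%4]-p[i])[[1,0]]) for i in range(4)])
s=camera_info('side')
C=P2.mean(0);print('proj side',proj(s,P2))
# yaw of tool
from scipy.spatial.transform import Rotation as Ro
from station import get_state
R=Ro.from_quat(np.array(get_state()['tool_rot'])[[1,2,3,0]]).as_matrix();print(R.round(4))
E
```

```text
[ 273   58   39  121 4426] [[272.99997 177.99998]
 [272.99997  58.     ]
 [310.99997  58.     ]
 [310.99997 177.99998]]
[ 0.56175894 -0.34384609  0.1       ] [0.08865246 0.02727064 0.08872083 0.03013532] [np.float64(0.11251297957659667), np.float64(-1.4527598555128505), np.float64(-2.9967836999554733), np.float64(1.6875741463591976)]
[ 0.56101595 -0.34421391  0.1       ] [0.02692239 0.08959214 0.02938291 0.08954092] [np.float64(-1.452672037022223), np.float64(-3.0051961295132577), np.float64(1.6875576401851353), np.float64(0.10892682263224387)]
proj side [[344.76496723 262.7452964 ]
 [351.38167044 272.17952354]
 [313.34008105 287.1699223 ]
 [306.75815055 276.15412134]]
[[-9.932e-01 -2.000e-04  1.162e-01]
 [-1.162e-01  2.000e-04 -9.932e-01]
 [ 2.000e-04 -1.000e+00 -2.000e-04]]
```

The top face measures 28 × 90 mm, so this is the mid carton. Its centre is (0.561, -0.344) at yaw 0.12. Now the grasp.

jog_arm:
  plan:
    - {"dx": -0.05, "dy": 0, "dz": 0.0114, "twist": 0, "claw": 0.3}
    - {"dx": -0.06, "dy": 0, "dz": 0.0114, "twist": 0, "claw": 0.3}
    - {"dx": -0.06, "dy": 0.02, "dz": 0.0114, "twist": 0, "claw": 0.3}
    - {"dx": -0.06, "dy": 0.06, "dz": 0.0114, "twist": 0, "claw": 0.3}
    - {"dx": -0.06, "dy": 0.1, "dz": 0.0114, "twist": 0, "claw": 0.3}
    - {"dx": -0.06, "dy": 0.14, "dz": 0.0114, "twist": 0, "claw": 0.3}
    - {"dx": -0.06, "dy": 0.165, "dz": 0.0114, "twist": 0, "claw": 0.3}
    - {"dx": -0.06, "dy": 0.171, "dz": 0.0114, "twist": 0, "claw": 0.3}
    - {"dx": -0.06, "dy": 0.171, "dz": 0.0114, "twist": 0, "claw": 0.3}
    - {"dx": -0.06, "dy": 0.171, "dz": 0.0114, "twist": 0, "claw": 0.3}

```text
t: 2.4
tcp_pos: [0.5622, -0.3453, 0.0621]
tool_rot: [-0.041, 0.039, -0.705, 0.707]
force: [-0.3, -0.2, 0.5]
finger_gap: 0.0555
```

jog_arm:
  plan:
    - {"dx": 0, "dy": 0, "dz": 0, "twist": 0, "claw": -1}
    - {"dx": 0, "dy": 0, "dz": 0, "twist": 0, "claw": -1}
    - {"dx": 0, "dy": 0, "dz": 0, "twist": 0, "claw": -1}
    - {"dx": 0, "dy": 0, "dz": 0, "twist": 0, "claw": -1}
    - {"dx": 0, "dy": 0, "dz": 0, "twist": 0, "claw": -1}
    - {"dx": 0, "dy": 0, "dz": 0, "twist": 0, "claw": -1}
    - {"dx": 0, "dy": 0, "dz": 0, "twist": 0, "claw": -1}
    - {"dx": 0, "dy": 0, "dz": 0, "twist": 0, "claw": -1}

```text
t: 3.2
tcp_pos: [0.5619, -0.345, 0.0619]
tool_rot: [-0.041, 0.039, -0.706, 0.706]
force: [-0.5, 0.0, 7.1]
finger_gap: 0.0273
```

jog_arm:
  plan:
    - {"dx": 0, "dy": -0.01, "dz": 0, "twist": 0, "claw": -1}
    - {"dx": 0, "dy": -0.03, "dz": 0, "twist": 0, "claw": -1}
    - {"dx": 0, "dy": -0.07, "dz": 0, "twist": 0, "claw": -1}
    - {"dx": 0, "dy": -0.11, "dz": 0, "twist": 0, "claw": -1}
    - {"dx": 0, "dy": -0.15, "dz": 0, "twist": 0, "claw": -1}
    - {"dx": 0, "dy": -0.17, "dz": 0, "twist": 0, "claw": -1}
    - {"dx": 0, "dy": -0.17, "dz": 0, "twist": 0, "claw": -1}

```text
t: 3.9
tcp_pos: [0.5624, -0.346, 0.2346]
tool_rot: [-0.042, 0.038, -0.705, 0.707]
force: [0.3, -0.0, -1.1]
finger_gap: 0.0272
```

jog_arm:
  plan:
    - {"dx": 0.005, "dy": 0, "dz": -0.04, "twist": 0, "claw": -1}
    - {"dx": 0.01, "dy": 0, "dz": -0.08, "twist": 0, "claw": -1}
    - {"dx": 0.015, "dy": 0, "dz": -0.13, "twist": 0, "claw": -1}
    - {"dx": 0.021, "dy": 0, "dz": -0.18, "twist": 0, "claw": -1}
    - {"dx": 0.027, "dy": 0, "dz": -0.23, "twist": 0, "claw": -1}
    - {"dx": 0.033, "dy": 0, "dz": -0.28, "twist": 0, "claw": -1}
    - {"dx": 0.039, "dy": 0, "dz": -0.33, "twist": 0, "claw": -1}
    - {"dx": 0.045, "dy": 0, "dz": -0.38, "twist": 0, "claw": -1}
    - {"dx": 0.051, "dy": 0, "dz": -0.43, "twist": 0, "claw": -1}
    - {"dx": 0.057, "dy": 0, "dz": -0.48, "twist": 0, "claw": -1}
    - {"dx": 0.063, "dy": 0, "dz": -0.52, "twist": 0, "claw": -1}
    - {"dx": 0.067, "dy": 0, "dz": -0.56, "twist": 0, "claw": -1}

```text
t: 5.1
tcp_pos: [0.4285, 0.2058, 0.2288]
tool_rot: [-0.04, 0.042, -0.706, 0.706]
force: [0.8, 0.1, -1.2]
finger_gap: 0.0277
```

jog_arm:
  plan:
    - {"dx": 0.003, "dy": 0, "dz": -0.03, "twist": 0, "claw": -1}
    - {"dx": 0.004, "dy": 0, "dz": -0.057, "twist": 0, "claw": -1}
    - {"dx": 0.004, "dy": 0, "dz": -0.057, "twist": 0, "claw": -1}
    - {"dx": 0.004, "dy": 0, "dz": -0.057, "twist": 0, "claw": -1}
    - {"dx": 0.004, "dy": 0, "dz": -0.057, "twist": 0, "claw": -1}

```text
t: 5.6
tcp_pos: [0.4202, 0.2587, 0.2293]
tool_rot: [-0.039, 0.04, -0.705, 0.707]
force: [-0.1, 0.4, -1.1]
finger_gap: 0.0273
```

```bash
python3 - <<'E'
from h import *
from station import *
import json
s=get_state();print(s['tcp_pos'],s['tool_rot'],s['finger_gap'],s['force'],s['t'],s['joint_positions'])
c=camera_info('wrist');im=get_image('wrist')
json.dump({k:np.array(v).tolist() for k,v in c.items()},open('w2.json','w'))
cv2.imwrite('pics/w2.png',im[:,:,::-1])
cv2.imwrite('pics/scene2.png',get_image('scene')[:,:,::-1])
cv2.imwrite('pics/side2.png',get_image('side')[:,:,::-1])
E
```

```text
[0.42019979 0.25869577 0.22933838] [-0.03909645  0.04009994 -0.70534396  0.70664939] 0.0272660161364652 [-0.05311248  0.44632486 -1.13357031] 5.6 [-0.66739     0.12087344  0.03086154  1.90224352 -0.00328263  1.12073418
 -2.09405514]
```

View pics/w2.png

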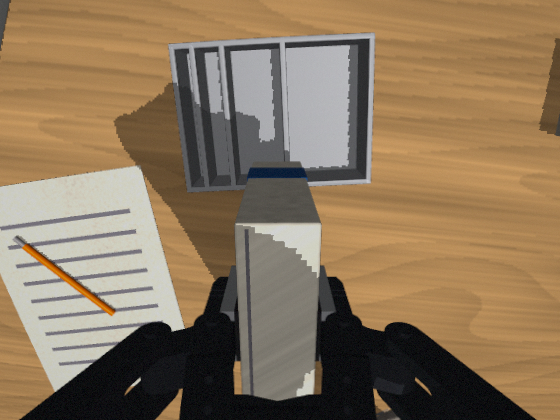

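The wrist view shows the rack rim corners at about (169,44), (374,34), (371,182) and (188,191). The 46 mm slot lies between the walls at columns ~225 and ~285, the second widest. The carton hangs upright in the grip, with its front bottom edge at (252..300,163).

```bash
python3 - <<'E'
from h import *
import json
from scipy.spatial.transform import Rotation as Ro
from station import get_state
c=json.load(open('w2.json'))
P=onz(c,[(169,44),(374.5,33.5),(371,182.5),(187.5,191.5)],.051)
print(P.round(4));print(np.linalg.norm(np.roll(P,-1,0)-P,axis=1))
# local corners: (+x,+y),(+x,-y),(-x,-y),(-x,+y)
L=np.array([[65,86.5],[65,-86.5],[-65,-86.5],[-65,86.5]])/1e3
Q=P[:,:2];q=Q-Q.mean(0);H=L.T@q;yaw=np.arctan2(H[0,1]-H[1,0],H[0,0]+H[1,1])
Rr=np.array([[np.cos(yaw),-np.sin(yaw)],[np.sin(yaw),np.cos(yaw)]])
print('rack',Q.mean(0),yaw,'resid',((L@Rr.T+Q.mean(0)-Q)*1e3).round(1).tolist())
tgt=Rr@[0,.0165]+Q.mean(0);print('slot',tgt)
W=onz(c,[(221,42),(282,39),(288,185),(236,187)],.051)[:,:2];print('walls local mm',((W-Q.mean(0))@Rr*1e3).round(1).tolist())
s=get_state();T=Ro.from_quat(np.array(s['tool_rot'])[[1,2,3,0]]).as_matrix()
tool=np.arctan2(-T[1,0],-T[0,0]);print(T.round(4),'toolyaw',tool)
B=onz(c,[(252,163),(300,163)],s['tcp_pos'][2]-.061)[:,:2]-s['tcp_pos'][:2];print('carton front bottom in tool x,z',(B@T[:2,[0,2]]).round(4))
Tp=onz(c,[(236,224),(320,224)],s['tcp_pos'][2]+.039)[:,:2]-s['tcp_pos'][:2];print('top front',(Tp@T[:2,[0,2]]).round(4))
d=np.r_[tgt-s['tcp_pos'][:2],0];print('tool shift',T.T@d,'twist',-(yaw-tool))
E
```

```text
[[0.5292 0.3614 0.051 ]
 [0.5563 0.1923 0.051 ]
 [0.4301 0.1709 0.051 ]
 [0.4022 0.3414 0.051 ]]
[0.17128021 0.12801083 0.17280877 0.12862965]
rack [0.47944747 0.26651543] 0.16092387728410507 resid [[0.5, 0.9], [1.2, -0.7], [-0.9, -0.2], [-0.8, 0.0]]
slot [0.47680367 0.28280225]
walls local mm [[63.3, 42.0], [62.9, -8.7], [-62.7, -8.6], [-62.2, 40.1]]
[[-9.938e-01 -1.000e-04  1.115e-01]
 [-1.115e-01 -6.000e-04 -9.938e-01]
 [ 2.000e-04 -1.000e+00  6.000e-04]] toolyaw 0.1117024071387549
carton front bottom in tool x,z [[-0.0427 -0.0139]
 [-0.0427  0.0139]]
top front [[-0.0443 -0.0123]
 [-0.0443  0.014 ]]
tool shift [-5.84832227e-02 -2.21089065e-05 -1.72707938e-02] twist -0.049221470145350166
```

jog_arm:
  plan:
    - {"dx": -0.03, "dy": 0, "dz": -0.009, "twist": -0.049, "claw": -1}
    - {"dx": -0.0585, "dy": 0, "dz": -0.0173, "twist": -0.049, "claw": -1}
    - {"dx": -0.0585, "dy": 0, "dz": -0.0173, "twist": -0.049, "claw": -1}
    - {"dx": -0.0585, "dy": 0.03, "dz": -0.0173, "twist": -0.049, "claw": -1}
    - {"dx": -0.0585, "dy": 0.06, "dz": -0.0173, "twist": -0.049, "claw": -1}
    - {"dx": -0.0585, "dy": 0.08, "dz": -0.0173, "twist": -0.049, "claw": -1}
    - {"dx": -0.0585, "dy": 0.095, "dz": -0.0173, "twist": -0.049, "claw": -1}
    - {"dx": -0.0585, "dy": 0.1, "dz": -0.0173, "twist": -0.049, "claw": -1}
    - {"dx": -0.0585, "dy": 0.1, "dz": -0.0173, "twist": -0.049, "claw": -1}

```text
t: 6.65
tcp_pos: [0.476, 0.2835, 0.1299]
tool_rot: [-0.057, 0.058, -0.704, 0.705]
force: [0.2, -0.4, -1.3]
finger_gap: 0.0273
```

```bash
python3 - <<'E'
from h import *
from station import *
a=get_image('side')[90:190,170:290];b=get_image('scene')[150:310,370:520]
a=cv2.resize(a,(480,400),interpolation=2);b=cv2.resize(b,(320,341),interpolation=2)
o=np.zeros((400,800,3),np.uint8);o[:,:480]=a;o[:341,480:]=b
cv2.imwrite('pics/c3.png',o[:,:,::-1]);print(get_state()['tcp_pos'],get_state()['force'])
E
```

```text
[0.4769914  0.28437991 0.1312584 ] [ 0.63921946 -0.19236509 -0.52008773]
```

View pics/c3.png

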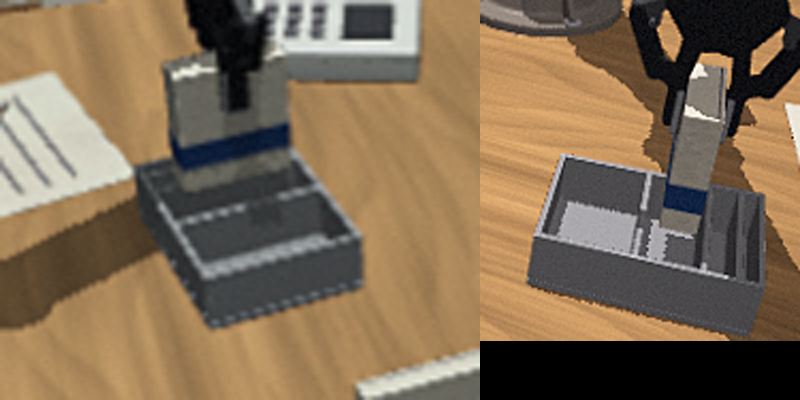

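The carton is directly above the 46 mm slot, clear of both walls and upright. Lowering now.

jog_arm:
  plan:
    - {"dx": 0, "dy": 0.015, "dz": 0, "twist": 0, "claw": -1}
    - {"dx": 0, "dy": 0.03, "dz": 0, "twist": 0, "claw": -1}
    - {"dx": 0, "dy": 0.042, "dz": 0, "twist": 0, "claw": -1}
    - {"dx": 0, "dy": 0.05, "dz": 0, "twist": 0, "claw": -1}
    - {"dx": 0, "dy": 0.055, "dz": 0, "twist": 0, "claw": -1}
    - {"dx": 0, "dy": 0.057, "dz": 0, "twist": 0, "claw": -1}
    - {"dx": 0, "dy": 0.057, "dz": 0, "twist": 0, "claw": -1}

```text
t: 7.45
tcp_pos: [0.4766, 0.2844, 0.0734]
tool_rot: [0.058, -0.057, 0.705, -0.705]
force: [-0.3, 0.2, -1.0]
finger_gap: 0.0274
```

jog_arm:
  plan:
    - {"dx": 0, "dy": 0.001, "dz": 0, "twist": 0, "claw": -1}
    - {"dx": 0, "dy": 0.002, "dz": 0, "twist": 0, "claw": -1}
    - {"dx": 0, "dy": 0.003, "dz": 0, "twist": 0, "claw": -1}

```text
t: 7.75
tcp_pos: [0.4767, 0.2844, 0.0706]
tool_rot: [0.058, -0.057, 0.705, -0.705]
force: [-0.0, -0.3, -1.1]
finger_gap: 0.0276
```

jog_arm:
  plan:
    - {"dx": 0, "dy": 0.001, "dz": 0, "twist": 0, "claw": -1}
    - {"dx": 0, "dy": 0.002, "dz": 0, "twist": 0, "claw": -1}
    - {"dx": 0, "dy": 0.002, "dz": 0, "twist": 0, "claw": -1}

```text
t: 8.05
tcp_pos: [0.4764, 0.2842, 0.0682]
tool_rot: [-0.057, 0.058, -0.705, 0.705]
force: [-0.5, 0.8, -1.0]
finger_gap: 0.0272
```

jog_arm:
  plan:
    - {"dx": 0, "dy": 0.001, "dz": 0, "twist": 0, "claw": -1}
    - {"dx": 0, "dy": 0.001, "dz": 0, "twist": 0, "claw": -1}

```text
t: 8.25
tcp_pos: [0.4765, 0.2843, 0.068]
tool_rot: [-0.057, 0.057, -0.705, 0.705]
force: [-2.1, -1.0, 4.7]
finger_gap: 0.0272
```

The carton is touching the floor (z force +4.7 N). Releasing and retreating.

jog_arm:
  plan:
    - {"dx": 0, "dy": 0, "dz": 0, "twist": 0, "claw": -0.3}
    - {"dx": 0, "dy": 0, "dz": 0, "twist": 0, "claw": 0}
    - {"dx": 0, "dy": 0, "dz": 0, "twist": 0, "claw": 0.3}
    - {"dx": 0, "dy": 0, "dz": 0, "twist": 0, "claw": 0.3}
    - {"dx": 0, "dy": 0, "dz": 0, "twist": 0, "claw": 0.3}
    - {"dx": 0, "dy": 0, "dz": 0, "twist": 0, "claw": 0.3}

```text
t: 8.85
tcp_pos: [0.4765, 0.2843, 0.0673]
tool_rot: [-0.058, 0.057, -0.705, 0.705]
force: [-0.2, 0.5, -0.1]
finger_gap: 0.0556
```

jog_arm:
  plan:
    - {"dx": 0, "dy": -0.01, "dz": 0, "twist": 0, "claw": 0.3}
    - {"dx": 0, "dy": -0.03, "dz": 0, "twist": 0, "claw": 0.3}
    - {"dx": 0, "dy": -0.06, "dz": 0, "twist": 0, "claw": 0.3}
    - {"dx": 0, "dy": -0.1, "dz": 0, "twist": 0, "claw": 0.3}
    - {"dx": 0, "dy": -0.14, "dz": 0, "twist": 0, "claw": 0.3}
    - {"dx": 0.03, "dy": -0.17, "dz": 0, "twist": 0, "claw": 0.3}
    - {"dx": 0.06, "dy": -0.17, "dz": 0, "twist": 0, "claw": 0.3}
    - {"dx": 0.06, "dy": -0.17, "dz": 0, "twist": 0, "claw": 0.3}

```text
t: 9.65
tcp_pos: [0.4144, 0.2748, 0.2392]
tool_rot: [0.059, -0.058, 0.705, -0.704]
force: [0.3, -0.2, -0.2]
finger_gap: 0.0556
```

```bash
python3 - <<'E'
from h import *
from station import *
S=get_image('side');C=get_image('scene');W=get_image('wrist')
o=np.zeros((600,800,3),np.uint8)
o[:300,:400]=cv2.resize(S,(400,300),interpolation=3);o[:300,400:]=cv2.resize(W,(400,300),interpolation=3)
o[300:,:400]=cv2.resize(S[90:190,160:293],(400,300),interpolation=2);o[300:,400:]=cv2.resize(C[180:311,350:525],(400,300),interpolation=2)
cv2.imwrite('pics/c4.png',o[:,:,::-1]);s=get_state();print(s['t'],s['tcp_pos'],s['force'],s['finger_gap'])
E
```

```text
9.8 [0.41773087 0.27448783 0.23775889] [ 0.70167306  0.65002317 -0.29831273] 0.05555339493489781
```

View pics/c4.png

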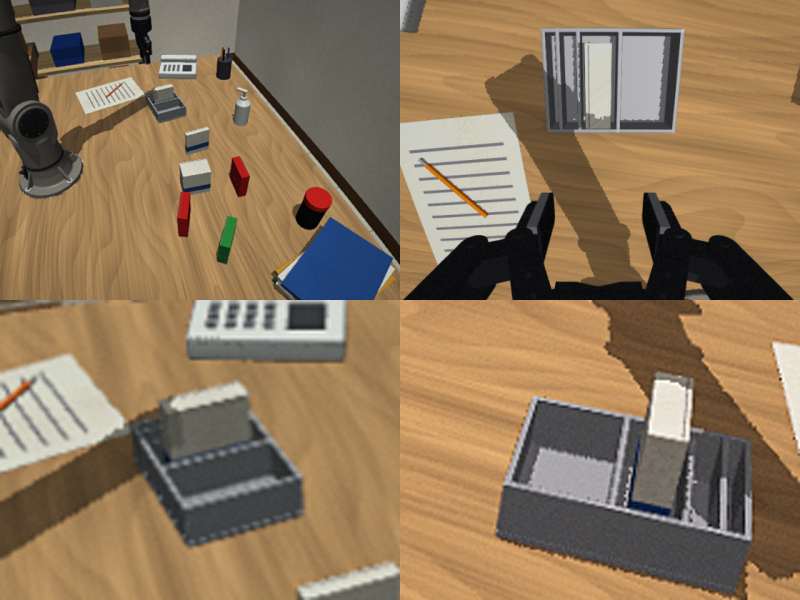

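The carton stands upright and released in the 46 mm slot (wrist panel, about (598,85)). The thin and thick cartons and the look-alikes are still where they were. Handing in.

```bash
python3 -c "
from station import *
print(hand_in())"
```

```text
the job is handed in; nothing more can be done
None
```

The middle carton is filed in the rack's 46 mm slot, and the job was handed in at about 9.8 s. I chose that slot because it is the first one, counting from the narrow end, that takes a 28 mm carton. The wrist camera measured the carton's top as about 28 × 90 mm, which confirmed it was the right one.

- **Placing:** I lowered the carton until the force reading showed floor contact (about 5 N), opened the gripper and backed away.
- **Final pictures:** All three cameras show the carton upright between the slot walls with the gripper clear. The thin and thick cartons and the red and green look-alikes look unmoved by eye; I did not re-measure them.
- **Disagreements:** My first rough reading from the side camera gave the carton's thickness as 21 mm and the rack's yaw as 0.135 rad. I replaced these with the wrist camera's 28 mm and 0.161 rad, where the rack's corners fitted to about 1.5 mm.
- **No check failed.**

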